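Spring test at the marked height

TASK

Test the spring with the yellow cap on the spring tester: stand it upright in the middle of the round load plate and press its cap straight down until the top of the cap is level with the tip of the red height mark, not squashing it well past the mark. Hold it there for about two seconds so that the dial can be read, then let the spring come back up and leave it standing on the plate.

Things in the scene. Friction and masses are not known exactly. Their poses are not given: they have to be found in the camera images.
- yellow_spring: test spring, loose on the bench: dark steel foot (52 mm across, 8 mm high), steel coil (36 mm) round a guide pin, yellow round cap on top (42 mm across, 24 mm high) that it may be lifted by. 95 mm high, 0.17 kg. Origin: centre of the foot's underside; z up. Two springs of the same shape but with blue and white caps stand near it, in any order; they are not to be tested.
- yellow_top (a point): centre of the top face of the yellow cap, 95 mm above the foot's underside when the spring is free. The cap does not come off; it slides straight down on the guide pin by up to 45 mm and springs back by itself: it starts to move at about 3 N and takes 0.4 N more for each mm (15 N at 30 mm).
- load_plate: the tester's aluminium load plate, 80 mm across, with a thin 60 mm centring ring; top 30 mm above the bench. Origin: centre of the top face; z up, x to the dial. It sinks 1 mm per 4 N (6 mm at most), which turns the dial's needle. Tester fixed; base 18 mm high, dial housing 118 mm high from 104 mm beyond the origin in x, mark's post at x 65, y 50 mm.
- mark_tip (a point): tip of the red pointer (5 mm thick) on a thin steel post beside the load plate, 60 mm from the plate's axis; fixed. Its height, about 92 to 108 mm above the bench and different each time, is where the top of the pressed cap must be. The post ends 18 mm above it.

How it is judged:
By the outcome, as a careful person would: the job done as asked, in the order asked, and still so for the second after the job is handed in, with the robot touching nothing.
It also fails if it takes over 43 s, if anything falls off the work surface, if the arm or the gripper's body presses on something with over 40 N, if the wrist force passes 120 N, or if a joint passes its speed limit or range.

ROBOT

A 6-joint arm with a two-finger parallel gripper is mounted at the origin on a cart in front of the work surface, level with it; the furniture and walls round the work are solid. World frame = base frame: x ahead of the robot, y to its left, z up, the work surface at z = 0. Lengths are in m, angles in rad, forces in N, time in s.
With the tool pointing down it reaches from about 0.35 to 0.725 m from the base axis. Payload 4.3 kg.
Tool frame: the origin (TCP) lies midway between the tips of the shut fingers; the grasp point (between the pads) lies 19 mm behind it; x points along the fingers, y is the direction in which the jaws open and shut, and the axes are right-handed (so a half turn about x gives the same grasp; the last joint's range is limited). The gripper opens to 85 mm and grips with 20 to 120 N. Pads are 22 mm wide; open, the fingers measure 114 mm over their backs; the gripper's body (76 mm by 85 mm) begins 54 mm behind the grasp point. The pads swing forward as they close: fully open they stand 13 mm farther back than shut.
Start: joints at [1.069, 0.377, 0.081, 1.274, 0, 1.46], TCP at [0.22, 0.531, 0.231] pointing down, gripper open.
Joint ranges: [-2.72, 2.72], [-0.84, 1.66], [-1.02, 1.22], [-1.77, 2.12], [-1.37, 1.28], [-3.14, 3.14]. Speed limits (rad/s): [2.57, 2.57, 3.14, 3.14, 3.14, 3.14].

INTERFACE

Orientations are given as a unit quaternion [w, x, y, z].
In Python, from cell import bot gives the robot as it stands.
- The arm moves only by the shell command python3 -m crank 'ROWS'. ROWS is JSON, a list of rows, each a list of 3 entries, a list of its own where there are three numbers: the shift along the tool's x, y, z scaled (see below), then the turn about the tool's x scaled (see below), then the closure in counts, from 0 (fully open) to 255 (shut). In form: [[[tx, ty, tz], yaw, grip], ...]. A call has exactly 8 rows; each row is the pose to reach, as a shift and turn from the pose measured when the call began, along the tool's axes at that moment, turning the shorter way round; what a row does not reach only later rows make up. The controller multiplies each number of a shift by 120 mm and each number of a turn by 180 degrees. A row lasts 1/8 s, in which the tool goes at most 62.5 mm and 10.7 degrees, less where a joint would pass 70% of its speed; a pose out of reach is approached as far as the arm can. A call with a number of a shift or a turn outside -1 to 1 is refused whole. A call with a gripper value outside its range is refused whole. The fingers move at their own pace and stop on an object; the grip force is fixed at half the most. Time passes only in rows, so rows that repeat a pose let the fingers close, or fill a call up. It gives the time, the measured TCP pose, the force and the opening at its end, in the units of the state.
- bot.state(): the state, without advancing time (a new reading comes with each control period).
- bot.read_camera(name): name is "scene" or "side" or "wrist"; returns (picture, depth): 384x512x3 uint8, red, green, blue; 384x512 float32, m along the optical axis (not along the pixel's ray), 0 where there is no reading.
- bot.camera_model(name): a dict with "fx", "fy", "cx", "cy" (pixels), "extrinsics" (4x4, takes a point from camera to world coordinates). Camera axes: x right, y down, z forward; pixel columns grow to the right and rows downward; lengths in m; the calibration is good to about 2 mm. A picture is of the moment at which its call begins: read the wrist's pose just before it. camera_model takes no time and is no camera call; for the wrist camera it gives the pose at the moment of the call.
- bot.job_done(): hands the job in, once; it reports no verdict.
Trained networks look in the newest picture that a camera, given by its name, has taken for a name from the list of things; names that differ only in an ending like _2 or _b are one class to them, and where a whole thing is asked for, a point or a joint stands for the part that bears it (a point fixed in the world has none). Each returns a list of dicts, best first, with "conf" (0 to 1); they miss things now and then, are a little off and sometimes report something else, mostly with a low value. They report only what shows in the picture. A call takes as long as a camera call.
- bot.search_frame(camera, target): "extent" ([left, top, right, bottom] in pixels, round what is visible of it).
- bot.outline_of(camera, target): "mask" (384x512 bool, what is visible of it) and "extent" ([left, top, right, bottom] in pixels, round what is visible of it).
The state is a dict: "time_s": time; "joints": joint angles; "dq": joint speeds; "joint_torque": joint torques, N m; "position": TCP position; "tcp_rot": TCP orientation; "contact_force": force on the tool from outside, world axes, zero at the start; "wrist_torque": the same for the moment, N m; "width": finger opening in m.
Only numpy, scipy, OpenCV 4.12 (cv2) and the standard library are available. Lean on these libraries where they do the work, as an engineer would, in place of code of your own. Each camera call takes 0.05 s, during which the arm holds its last target. There are 200 camera calls.

## Working session

There is one attempt and no reset: what is moved stays moved. The work goes in short steps, Python scripts to look and compute and a shell command to move; the robot and the scene stay as the last step left them, time stands still between calls to the robot, and variables do not carry over. Pictures are saved under pics/ and viewed, about 8 in all and at most 12, crops included, and the job is handed in when it is done.

```bash
mkdir -p pics
cat > h.py <<'E'
import numpy as np, cv2
from cell import bot
def px2w(m,u,v,d):
    p=np.array([(u-m['cx'])/m['fx']*d,(v-m['cy'])/m['fy']*d,d,1.]); return (m['extrinsics']@p)[:3]
def cloud(m,mask,dep):
    v,u=np.nonzero(mask&(dep>0)); d=dep[v,u]
    P=np.stack([(u-m['cx'])/m['fx']*d,(v-m['cy'])/m['fy']*d,d,np.ones_like(d)]); return (m['extrinsics']@P)[:3].T
def proj(m,p):
    q=np.linalg.inv(m['extrinsics'])@np.append(p,1); return q[0]/q[2]*m['fx']+m['cx'],q[1]/q[2]*m['fy']+m['cy']
E
python3 - <<'E'
from h import *
s=bot.state(); print(s['time_s'],s['position'],s['tcp_rot'],s['width'],s['contact_force'])
ims=[]
for c in ['scene','side']:
    im,d=bot.read_camera(c); m=bot.camera_model(c); ims.append(im)
    np.savez(f'{c}0.npz',im=im,d=d)
    print(c,np.round(m['extrinsics'],3).tolist(),m['fx'])
    for t in ['yellow_spring','yellow_top','load_plate','mark_tip']:
        for r in bot.outline_of(c,t)[:2]:
            P=cloud(m,r['mask'],d)
            print(c,t,round(r['conf'],2),np.round(r['extent']),len(P), np.round(np.median(P,0),3) if len(P) else '',np.round(np.percentile(P,[2,98],axis=0),3).tolist() if len(P) else '')
    cv2.imwrite(f'pics/{c}0.png',cv2.resize(im[:,:,::-1],(800,600)))
E
```

```text
0.0 [0.21925043 0.53084327 0.23037332] [ 0.6933628   0.13696276  0.69379598 -0.13833427] 0.08506355034344579 [-0.49387368  0.28216725 -0.49598971]
scene [[0.894, -0.193, 0.405, 0.136], [-0.448, -0.33, 0.831, -0.791], [-0.027, -0.924, -0.381, 0.452], [0.0, 0.0, 0.0, 1.0]] 492.6758624970157
scene yellow_spring 0.77 [244. 199. 276. 254.] 1132 [ 0.492 -0.051  0.045] [[0.474, -0.067, 0.001], [0.534, 0.045, 0.095]]
scene yellow_top 0.93 [246. 197. 269. 225.] 565 [ 0.493 -0.052  0.084] [[0.475, -0.064, 0.002], [0.562, 0.071, 0.096]]
scene load_plate 0.76 [306. 280. 359. 307.] 1355 [ 0.504 -0.272  0.03 ] [[0.469, -0.305, 0.025], [0.542, -0.232, 0.031]]
scene mark_tip 0.66 [331. 214. 347. 264.] 287 [ 0.56  -0.209  0.085] [[0.547, -0.222, 0.031], [0.565, -0.194, 0.12]]
side [[0.94, -0.138, 0.311, 0.264], [-0.34, -0.413, 0.845, -0.751], [0.012, -0.9, -0.435, 0.478], [0.0, 0.0, 0.0, 1.0]] 382.1247091281806
side yellow_spring 0.73 [234. 195. 258. 242.] 825 [ 0.492 -0.051  0.043] [[0.472, -0.066, 0.001], [0.529, 0.055, 0.095]]
side yellow_top 0.97 [235. 193. 254. 221.] 434 [ 0.493 -0.052  0.083] [[0.475, -0.064, 0.001], [0.545, 0.058, 0.096]]
side load_plate 0.72 [268. 271. 311. 307.] 1076 [ 0.503 -0.271  0.03 ] [[0.469, -0.305, 0.026], [0.54, -0.235, 0.031]]
side mark_tip 0.48 [299. 217. 311. 260.] 219 [ 0.559 -0.209  0.088] [[0.547, -0.222, 0.002], [0.613, -0.121, 0.121]]
```

View pics/scene0.png

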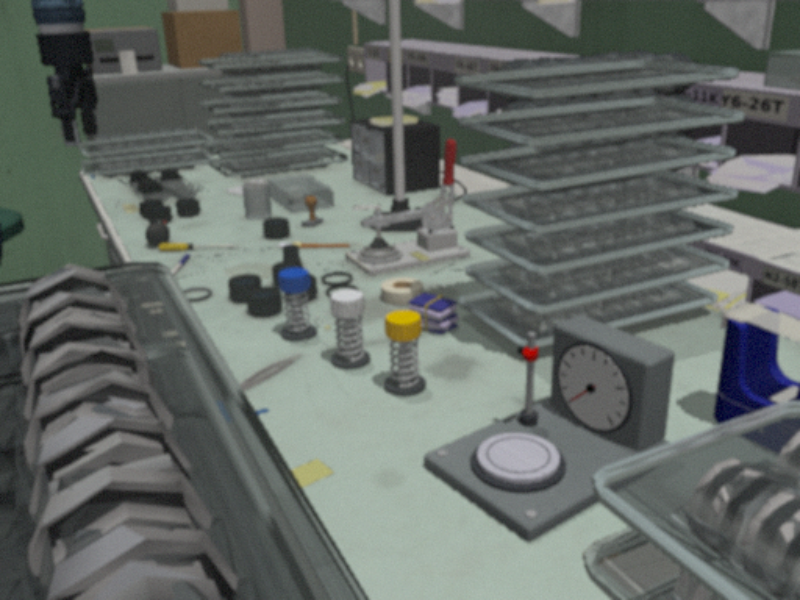

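Run:
```python
from h import *
ims=[]
for c in ['scene','side']:
    z=np.load(f'{c}0.npz'); im,d=z['im'],z['d']; m=bot.camera_model(c)
    h=cv2.cvtColor(im,cv2.COLOR_RGB2HSV).astype(int)
    vv,uu=np.mgrid[:384,:512]
    red=((h[...,0]<8)|(h[...,0]>172))&(h[...,1]>120)&(h[...,2]>80)
    yel=(h[...,0]>18)&(h[...,0]<35)&(h[...,1]>120)&(abs(vv-215)<35)&(abs(uu-250)<35)
    for n,k in [('red',red),('yel',yel)]:
        v,u=np.nonzero(k); P=cloud(m,k,d)
        print(c,n,len(v),u.min(),u.max(),v.min(),v.max(),np.round(np.median(P,0),4),np.round(np.percentile(P,[3,97],axis=0),4).tolist())
        if n=='yel':
            T=P[P[:,2]>np.percentile(P[:,2],97)-.004]; print('top',len(T),(T.min(0)+T.max(0))/2,T.mean(0))
    # plate fit
    P=cloud(m,np.ones_like(red),d); Q=P[(abs(P[:,2]-.03)<.003)&(np.hypot(P[:,0]-.504,P[:,1]+.271)<.05)]
    (cx,cy),r=cv2.minEnclosingCircle(Q[:,:2].astype(np.float32)); print('plate',len(Q),cx,cy,r,np.median(Q[:,2]))
    # tester dial
    Q=P[(P[:,2]>.1)&(P[:,1]<-.15)&(P[:,1]>-.5)&(P[:,0]>.35)&(P[:,0]<.75)]; print('high',len(Q),np.round(np.percentile(Q,[1,50,99],axis=0),3).tolist())
    x=330 if c=='scene' else 300; ims.append(cv2.resize(im[190:320,x-75:x+75,::-1],(450,390),interpolation=cv2.INTER_CUBIC)[:, :400])
cv2.imwrite('pics/crop0.png',np.hstack(ims))
```

```text
scene red 231 284 344 89 231 [0.7916 0.3677 0.1504] [[0.5476, -0.2219, 0.0964], [0.802, 0.379, 0.2018]]
scene yel 390 247 269 199 218 [ 0.4905 -0.0556  0.0896] [[0.4754, -0.0637, 0.0728], [0.5109, -0.0314, 0.0956]]
top 169 [ 0.49419605 -0.04417487  0.0937675 ] [ 0.49372764 -0.04684973  0.094333  ]
plate 1294 0.5072579383850098 -0.26773500442504883 0.041193801909685135 0.029648491538037336
high 1941 [[0.416, -0.5, 0.1], [0.621, -0.26, 0.116], [0.661, -0.19, 0.19]]
side red 142 148 333 98 254 [0.7876 0.3662 0.1336] [[0.4106, -0.2224, 0.0303], [0.8021, 0.801, 0.2018]]
side yel 290 236 274 185 211 [ 0.4916 -0.0542  0.0918] [[0.4746, -0.0642, 0.0733], [0.5128, -0.0236, 0.0956]]
top 146 [ 0.49425017 -0.04227627  0.09421175] [ 0.49387361 -0.04530125  0.09434544]
plate 1075 0.5050483345985413 -0.2662387490272522 0.041117507964372635 0.029900433262094073
high 1690 [[0.408, -0.5, 0.1], [0.621, -0.266, 0.117], [0.662, -0.19, 0.191]]
```

View pics/crop0.png

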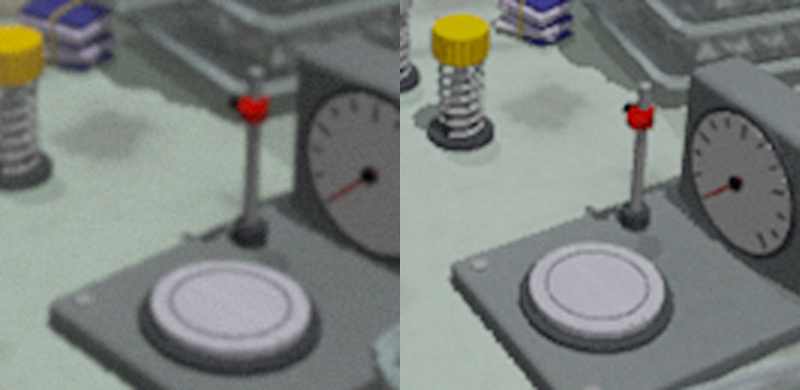

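Run:
```python
from h import *
from scipy.spatial.transform import Rotation as R
from scipy.optimize import least_squares
s=bot.state(); q=s['tcp_rot']; M=R.from_quat([*q[1:],q[0]]).as_matrix(); print('tool axes cols\n',M.round(3))
obs=[]
for c in ['scene','side']:
    z=np.load(f'{c}0.npz'); im,d=z['im'],z['d']; m=bot.camera_model(c)
    h=cv2.cvtColor(im,cv2.COLOR_RGB2HSV).astype(int)
    vv,uu=np.mgrid[:384,:512]
    u0,v0=(339,225) if c=='scene' else (305,229)
    red=((h[...,0]<8)|(h[...,0]>172))&(h[...,1]>110)&(h[...,2]>60)&(abs(vv-v0)<12)&(abs(uu-u0)<12)
    v,u=np.nonzero(red); P=cloud(m,red,d)
    print(c,len(v),u.min(),u.max(),v.min(),v.max(),np.median(P,0),np.percentile(P,[5,95],axis=0).round(4).tolist())
    obs.append((m,u.mean(),v.mean()))
    H=cloud(m,np.ones_like(red),d)
    # all objects between z .085-.1 near the springs (cap tops), clustered
    Q=H[(H[:,2]>.088)&(H[:,2]<.1)&(H[:,0]>.3)&(H[:,0]<.62)&(H[:,1]>-.1)&(H[:,1]<.2)]
    if len(Q):
        _,lab,cen=cv2.kmeans(Q[:,:2].astype(np.float32),3,None,(3,50,1e-5),5,cv2.KMEANS_PP_CENTERS)
        for k in range(3):
            T=Q[lab[:,0]==k]
            f=least_squares(lambda p:np.maximum(np.hypot(T[:,0]-p[0],T[:,1]-p[1])-.021,0),cen[k]).x
            print('cap',cen[k],len(T),f,(T.min(0)+T.max(0))/2,T.min(0).round(3),T.max(0).round(3))
    # foot (dark) edge of yellow at z<.012
    # obstacles z>.13 along the way
    Q=H[(H[:,2]>.13)&(H[:,0]>.2)&(H[:,0]<.7)&(H[:,1]>-.4)&(H[:,1]<.6)]
    print('tall',len(Q),np.percentile(Q,[1,50,99],axis=0).round(3).tolist() if len(Q) else '')
def res(p): return np.ravel([np.subtract(proj(m,p),(u,v)) for m,u,v in obs])
f=least_squares(res,[.56,-.21,.1]); print('mark tri',f.x,f.fun)
```

```text
tool axes cols
 [[ 0.     0.382  0.924]
 [ 0.     0.924 -0.382]
 [-1.     0.     0.   ]]
scene 83 334 344 222 231 [ 0.5557981  -0.21373534  0.10585229] [[0.5474, -0.2225, 0.0942], [0.5663, -0.1986, 0.1077]]
cap [ 0.4936398  -0.04745238] 231 [ 0.49528082 -0.0437213 ] [ 0.49513947 -0.04297983  0.09210189] [ 0.474 -0.064  0.088] [ 0.516 -0.022  0.096]
cap [0.4319184  0.16384521] 156 [0.43366096 0.16783827] [0.43337407 0.16814019 0.09239463] [0.412 0.148 0.088] [0.454 0.188 0.097]
cap [0.4632015  0.04902429] 189 [0.4651129  0.05283515] [0.46548116 0.05348885 0.09222457] [0.444 0.033 0.088] [0.487 0.074 0.096]
tall 5464 [[0.201, -0.347, 0.131], [0.658, 0.055, 0.289], [0.699, 0.582, 0.443]]
side 58 301 309 225 232 [ 0.55469198 -0.21380717  0.10676311] [[0.5463, -0.222, 0.1003], [0.5628, -0.2012, 0.1079]]
cap [ 0.49372458 -0.04736988] 179 [ 0.49519226 -0.04361899] [ 0.49441466 -0.04318871  0.09245877] [ 0.475 -0.065  0.088] [ 0.514 -0.021  0.097]
cap [0.43195742 0.16352312] 108 [0.43280019 0.16825168] [0.43259959 0.16834234 0.09193451] [0.412 0.147 0.088] [0.454 0.189 0.096]
cap [0.46322718 0.04934751] 141 [0.46431159 0.05266874] [0.46513505 0.05279392 0.09213789] [0.444 0.032 0.088] [0.486 0.074 0.096]
tall 5454 [[0.2, -0.395, 0.131], [0.65, 0.025, 0.285], [0.699, 0.58, 0.478]]
mark tri [ 0.55631996 -0.2118186   0.10359527] [-0.31984408 -0.4009289   0.3239215   0.50216741]
```

Run:
```python
from h import *
H=[]
for c in ['scene','side']:
    z=np.load(f'{c}0.npz'); H.append(cloud(bot.camera_model(c),np.ones((384,512),bool),z['d']))
H=np.vstack(H)
def seg(a,b,n=8,r=.09):
    for t in np.linspace(0,1,n):
        p=np.array(a)+t*(np.subtract(b,a)); k=np.hypot(*(H[:,:2]-p).T)<r
        hz=H[k,2]; print(p.round(3),k.sum(),np.percentile(hz,[90,99,99.8]).round(3) if k.sum() else '')
seg((.22,.531),(.495,-.043)); seg((.495,-.043),(.506,-.267),5)
for y in np.arange(-.4,.3,.1):
    k=(abs(H[:,1]-y)<.05)&(H[:,2]>.13)
    x=H[k,0]; print('y',round(y,1),'tall x right min',x[x>.5].min() if (x>.5).any() else '', 'left max',x[x<.48].max() if (x<.48).any() else '')
```

```text
[0.22  0.531] 5797 [0.441 0.478 0.483]
[0.259 0.449] 5032 [0.441 0.479 0.483]
[0.299 0.367] 1642 [0.003 0.025 0.033]
[0.338 0.285] 2847 [0.029 0.034 0.034]
[0.377 0.203] 4478 [0.076 0.095 0.096]
[0.416 0.121] 5250 [0.085 0.095 0.096]
[0.456 0.039] 5639 [0.083 0.095 0.096]
[ 0.495 -0.043] 7493 [0.08  0.095 0.096]
[ 0.495 -0.043] 7493 [0.08  0.095 0.096]
[ 0.498 -0.099] 7964 [0.06  0.095 0.096]
[ 0.5   -0.155] 7530 [0.03  0.109 0.122]
[ 0.503 -0.211] 9515 [0.03  0.108 0.121]
[ 0.506 -0.267] 13013 [0.03  0.107 0.12 ]
y -0.4 tall x right min  left max 0.21216763505197872
y -0.3 tall x right min  left max 0.2125545454620956
y -0.2 tall x right min 1.0125857850389532 left max 
y -0.1 tall x right min 0.6461312116527778 left max 0.08559947529482564
y -0.0 tall x right min 0.6474372250201293 left max 0.10295666542386066
y 0.1 tall x right min 0.6514829104081643 left max 
y 0.2 tall x right min 1.0158969882493856 left max
```

```bash
S='[[[0,-0.12,0.13],0,0],[[0,-0.25,0.27],0,0],[[0,-0.4,0.44],0,0],[[0,-0.55,0.6],0,0],[[0,-0.7,0.77],0,0],[[0,-0.8,0.9],0,0],[[0,-0.88,0.99],0,0],[[0,-0.88,0.99],0,0]]'
python3 -m crank '[[[0,-0.12,0.13],0,0],[[0,-0.25,0.27],0,0],[[0,-0.4,0.44],0,0],[[0,-0.55,0.6],0,0],[[0,-0.7,0.77],0,0],[[0,-0.8,0.9],0,0],[[0,-0.88,0.99],0,0],[[0,-0.88,0.99],0,0]]' && python3 -m crank '[[[0,-0.12,0.13],0,0],[[0,-0.25,0.27],0,0],[[0,-0.4,0.44],0,0],[[0,-0.55,0.6],0,0],[[0,-0.7,0.77],0,0],[[0,-0.8,0.9],0,0],[[0,-0.88,0.99],0,0],[[0,-0.88,0.99],0,0]]' && python3 -m crank '[[[0,-0.12,0.13],0,0],[[0,-0.25,0.27],0,0],[[0,-0.4,0.44],0,0],[[0,-0.55,0.6],0,0],[[0,-0.7,0.77],0,0],[[0,-0.8,0.9],0,0],[[0,-0.88,0.99],0,0],[[0,-0.88,0.99],0,0]]'
```

```text
time_s: 1.5
position: [0.2893, 0.388, 0.2314]
tcp_rot: [0.693, 0.138, 0.694, -0.138]
contact_force: [-0.5, 0.0, 0.2]
width: 0.0852
time_s: 2.5
position: [0.3588, 0.2449, 0.2314]
tcp_rot: [0.693, 0.139, 0.694, -0.138]
contact_force: [0.4, 0.1, -0.5]
width: 0.0855
time_s: 3.5
position: [0.4281, 0.1018, 0.2312]
tcp_rot: [0.693, 0.139, 0.694, -0.138]
contact_force: [-0.0, -0.1, -0.1]
width: 0.0853
```

```bash
python3 -m crank '[[[0,-0.12,0.13],-0.05,0],[[0,-0.25,0.27],-0.1,0],[[0,-0.4,0.44],-0.15,0],[[0,-0.55,0.6],-0.2,0],[[0,-0.7,0.77],-0.25,0],[[0,-0.8,0.9],-0.3,0],[[0,-0.88,0.99],-0.35,0],[[0,-0.88,0.99],-0.375,0]]'
cat > w.py <<'E'
from h import *
from scipy.spatial.transform import Rotation as R
def axes():
    s=bot.state(); q=s['tcp_rot']; return s,R.from_quat([*q[1:],q[0]]).as_matrix()
def shift(target):
    s,M=axes(); return (M.T@(np.array(target)-s['position'])/.12).round(3)
def cap(P,z0,z1,c0,r=.03):
    T=P[(P[:,2]>z0)&(P[:,2]<z1)&(np.hypot(P[:,0]-c0[0],P[:,1]-c0[1])<r)]
    return cv2.minEnclosingCircle(T[:,:2].astype(np.float32)),T.mean(0),len(T)
E
python3 - <<'E'
from w import *
s,M=axes(); print(s['position'],s['joints'],M.round(3).tolist())
m=bot.camera_model('wrist'); im,d=bot.read_camera('wrist'); np.savez('wrist1.npz',im=im,d=d)
print(np.round(m['extrinsics'],3).tolist())
for t in ['yellow_spring','yellow_top','load_plate','mark_tip']:
    for r in bot.outline_of('wrist',t)[:2]:
        P=cloud(m,r['mask'],d); print(t,r['conf'],np.round(r['extent']),np.round(np.median(P,0),4) if len(P) else '')
P=cloud(m,np.ones(d.shape,bool),d)
print(cap(P,.088,.1,(.495,-.043)))
cv2.imwrite('pics/w1.png',im[:,:,::-1])
E
```

```text
time_s: 4.5
position: [0.4975, -0.0411, 0.2309]
tcp_rot: [0.653, -0.27, 0.653, 0.271]
contact_force: [0.3, 0.1, -0.8]
width: 0.0854
[ 0.49753089 -0.04110304  0.2309251 ] [-0.21045146  0.22390688 -0.13186266  1.21570209  0.0014121  -0.99664959] [[-0.0, -0.708, 0.707], [0.002, 0.707, 0.708], [-1.0, 0.001, 0.001]]
[[-0.707, 0.681, 0.192, 0.449], [0.707, 0.68, 0.194, -0.09], [0.001, 0.273, -0.962, 0.374], [0.0, 0.0, 0.0, 1.0]]
yellow_spring 0.63 [235. 148. 271. 201.] [ 0.4911 -0.0458  0.0954]
yellow_spring 0.2 [ 68.  91. 124. 128.] [ 0.5574 -0.2037  0.1067]
yellow_top 0.96 [233. 158. 276. 199.] [ 0.4935 -0.0434  0.0958]
load_plate 0.82 [ 74.   4. 146.  80.] [ 0.5049 -0.2658  0.0309]
mark_tip 0.81 [ 72.  89. 123. 129.] [ 0.5575 -0.2033  0.1062]
(((0.4943489730358124, -0.04152632877230644), 0.021796127781271935), array([ 0.49370816, -0.04231048,  0.09559027]), 1181)
```

View pics/w1.png

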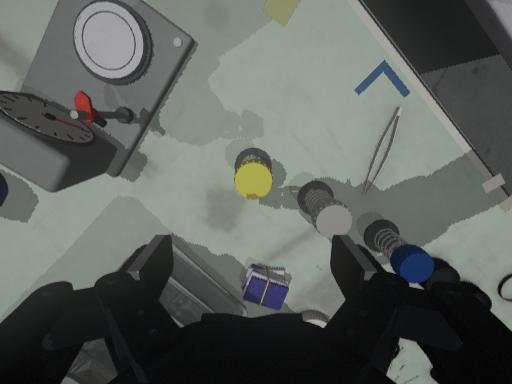

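```bash
python3 -m crank '[[[0.1,0,0],0,0],[[0.25,0,0],0,0],[[0.4,0,-0.01],0,0],[[0.55,0,-0.02],0,0],[[0.7,0.01,-0.026],0,0],[[0.85,0.01,-0.026],0,0],[[0.95,0.01,-0.026],0,0],[[1,0.01,-0.026],0,0]]'
python3 - <<'E'
from w import *
z=np.load('wrist1.npz'); im,d=z['im'],z['d']
E=np.array([[-0.707,.681,.192,.449],[.707,.68,.194,-.09],[.001,.273,-.962,.374],[0,0,0,1]])
m=dict(bot.camera_model('wrist')); m['extrinsics']=E
h=cv2.cvtColor(im,cv2.COLOR_RGB2HSV).astype(int); red=((h[...,0]<8)|(h[...,0]>172))&(h[...,1]>140)&(h[...,2]>80)
red[:,:60]=0; red[:,130:]=0; red[:80]=0;red[135:]=0
k=red.astype(np.uint8); red=cv2.erode(k,np.ones((2,2),np.uint8))>0
P=cloud(m,red,d); print('red',len(P),np.percentile(P,[3,25,50,75,97],axis=0).round(4).tolist())
a=np.hypot(P[:,0]-.5055,P[:,1]+.267); o=np.argsort(a)[:12]; print('tip',P[o].round(4).tolist()[:12:3],a[o][0])
A=cloud(m,np.ones(d.shape,bool),d)
print('bench',np.median(A[(abs(A[:,0]-.43)<.02)&(abs(A[:,1]+.08)<.03)],0))
T=A[(abs(A[:,2]-.0305)<.004)&(np.hypot(A[:,0]-.505,A[:,1]+.266)<.045)]; print('plate',cv2.minEnclosingCircle(T[:,:2].astype(np.float32)),np.median(T[:,2]))
print(shift((.4945,-.0425,.062)))
E
```

```text
time_s: 5.75
position: [0.4933, -0.0415, 0.1101]
tcp_rot: [0.653, -0.269, 0.654, 0.271]
contact_force: [-0.5, -0.7, 0.9]
width: 0.0854
red 233 [[0.5468, -0.2188, 0.103], [0.5506, -0.2147, 0.107], [0.5538, -0.2113, 0.1076], [0.5565, -0.2067, 0.108], [0.5641, -0.1987, 0.1089]]
tip [[0.5466, -0.219, 0.1082], [0.5471, -0.2184, 0.107], [0.5482, -0.2182, 0.1078], [0.55, -0.2188, 0.1068]] 0.06317749795332846
bench [ 0.42969962 -0.08083621  0.0025392 ]
plate ((0.5060901045799255, -0.26570454239845276), 0.04054136574268341) 0.030672820389533173
[ 0.401 -0.014  0.001]
```

```bash
python3 -m crank '[[[0.12,-0.01,0],0,0],[[0.25,-0.014,0],0,0],[[0.35,-0.014,0],0,0],[[0.4,-0.014,0],0,0],[[0.4,-0.014,0],0,120],[[0.4,-0.014,0],0,255],[[0.4,-0.014,0],0,255],[[0.4,-0.014,0],0,255]]'
```

```text
time_s: 6.75
position: [0.4948, -0.0426, 0.0627]
tcp_rot: [0.654, -0.269, 0.654, 0.271]
contact_force: [-1.3, 0.3, 3.1]
width: 0.0405
```

```bash
python3 -m crank '[[[-0.05,0,0],0,255],[[-0.15,0,0],0,255],[[-0.28,0,0],0,255],[[-0.42,0,0],0,255],[[-0.55,0,0],0,255],[[-0.66,0,0],0,255],[[-0.72,0,0],0,255],[[-0.72,0,0],0,255]]'
python3 - <<'E'
from w import *
ims=[]
for c in ['scene','side']:
    im,d=bot.read_camera(c); m=bot.camera_model(c)
    u,v=map(int,proj(m,(.495,-.043,.12))); ims.append(cv2.resize(im[v-60:v+60,u-60:u+60,::-1],(400,400)))
    r=bot.outline_of(c,'yellow_top')[:1]
    for x in r:
        P=cloud(m,x['mask'],d); print(c,x['conf'],x['extent'],np.median(P,0).round(4))
    h=cv2.cvtColor(im,cv2.COLOR_RGB2HSV).astype(int)
cv2.imwrite('pics/g1.png',np.hstack(ims)); print(bot.state()['width'],shift((.506,-.266,.147)))
E
```

```text
time_s: 7.75
position: [0.4952, -0.0429, 0.1496]
tcp_rot: [0.654, -0.269, 0.653, 0.27]
contact_force: [-0.6, -0.8, -1.7]
width: 0.0404
scene 0.75 [247.4, 155.4, 265.4, 184.9] [ 0.4909 -0.053   0.168 ]
side 0.92 [237.0, 159.8, 253.6, 188.6] [ 0.4914 -0.0527  0.1646]
0.04100763170902548 [ 0.008 -1.388 -1.244]
```

View pics/g1.png

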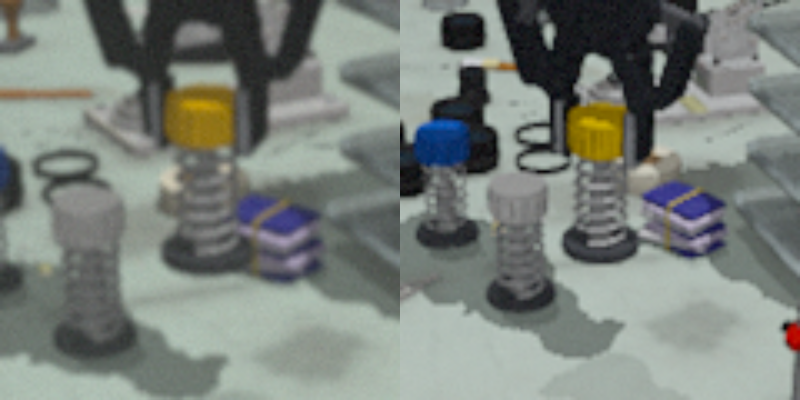

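```bash
python3 -m crank '[[[0,-0.05,-0.04],0,255],[[0,-0.13,-0.12],0,255],[[0,-0.23,-0.21],0,255],[[0,-0.33,-0.3],0,255],[[0,-0.43,-0.39],0,255],[[0,-0.53,-0.47],0,255],[[0,-0.62,-0.55],0,255],[[0,-0.7,-0.62],0,255]]'
python3 -m crank '[[[0,-0.08,-0.07],0,255],[[0,-0.2,-0.18],0,255],[[0,-0.33,-0.3],0,255],[[0,-0.46,-0.42],0,255],[[0,-0.57,-0.52],0,255],[[0,-0.65,-0.59],0,255],[[0,-0.69,-0.624],0,255],[[0,-0.69,-0.624],0,255]]'
python3 - <<'E'
from w import *
s,M=axes(); print(s['width'],shift((.506,-.266,.093)))
H={}
for c in ['scene','side','wrist']:
    m=bot.camera_model(c); im,d=bot.read_camera(c); 
    A=cloud(m,np.ones(d.shape,bool),d); 
    T=A[(abs(A[:,2]-.030)<.004)&(np.hypot(A[:,0]-.505,A[:,1]+.266)<.046)]; 
    if len(T): print(c,'plate',len(T),cv2.minEnclosingCircle(T[:,:2].astype(np.float32)),np.median(T[:,2]))
    h=cv2.cvtColor(im,cv2.COLOR_RGB2HSV).astype(int)
    red=((h[...,0]<8)|(h[...,0]>172))&(h[...,1]>120)&(h[...,2]>60)
    k=np.zeros(d.shape,bool); v,u=np.nonzero(red&(d>0)); P=cloud(m,red,d)
    P=P[np.hypot(P[:,0]-.555,P[:,1]+.212)<.03]; P=P[P[:,2]>.09]; 
    if len(P): print(c,'red',len(P),np.percentile(P[:,2],[3,50,97]).round(4))
    # foot: lowest part of the hanging spring
    F=A[(np.hypot(A[:,0]-s['position'][0],A[:,1]-s['position'][1])<.035)&(A[:,2]>.07)&(A[:,2]<.1)]
    if len(F): print(c,'foot',len(F),F[:,2].min(),(F.min(0)+F.max(0))/2,F.min(0),F.max(0))
    cv2.imwrite(f'pics/p_{c}.png',im[:,:,::-1]); H[c]=(im,m)
ims=[]
for c in ['scene','side']:
    im,m=H[c]; u,v=map(int,proj(m,(.52,-.25,.09))); ims.append(cv2.resize(im[v-60:v+60,u-60:u+60,::-1],(400,400)))
cv2.imwrite('pics/p1.png',np.hstack(ims))
E
```

```text
time_s: 8.95
position: [0.5009, -0.1556, 0.1482]
tcp_rot: [0.653, -0.269, 0.654, 0.271]
contact_force: [0.1, -0.1, -1.7]
width: 0.0409
time_s: 9.95
position: [0.5063, -0.2673, 0.1479]
tcp_rot: [0.653, -0.269, 0.654, 0.271]
contact_force: [-0.7, -0.6, -2.2]
width: 0.0407
0.040680112147850486 [0.457 0.008 0.006]
scene plate 1326 ((0.5069990158081055, -0.26689663529396057), 0.04150256887078285) 0.029684459876273606
scene red 4 [0.1067 0.1069 0.1073]
scene foot 520 0.0844238960618307 [ 0.50691793 -0.26730096  0.09197233] [ 0.48097959 -0.29381868  0.0844239 ] [ 0.53285628 -0.24078325  0.09952076]
side plate 1100 ((0.5059995651245117, -0.2658999562263489), 0.04167735204100609) 0.02981875389194011
side foot 394 0.08474706713375046 [ 0.505487   -0.26813311  0.09225709] [ 0.47961474 -0.29327265  0.08474707] [ 0.53135927 -0.24299358  0.09976711]
wrist plate 2252 ((0.5045096278190613, -0.26768094301223755), 0.040972862392663956) 0.03084138614986978
wrist red 44 [0.1069 0.1077 0.1089]
wrist foot 1335 0.086672562744504 [ 0.50511999 -0.26634269  0.09325305] [ 0.48007658 -0.29136447  0.08667256] [ 0.53016341 -0.24132091  0.09983355]
```

View pics/p1.png

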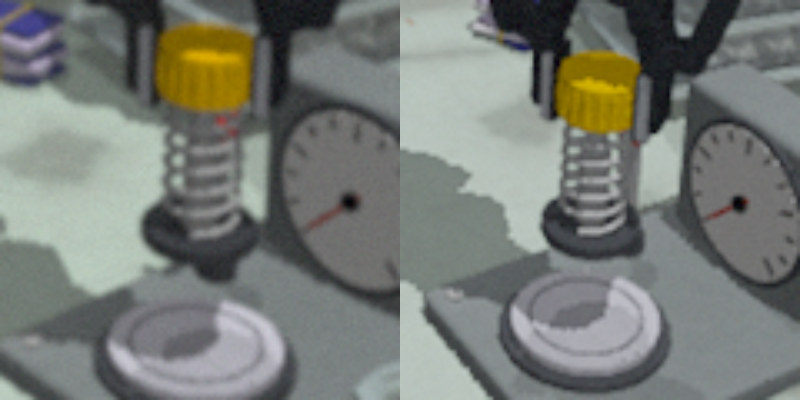

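```bash
python3 -m crank '[[[0.05,0,0],0,255],[[0.13,0,0],0,255],[[0.22,0,0],0,255],[[0.31,0,0],0,255],[[0.39,0,0],0,255],[[0.44,0,0],0,255],[[0.455,0,0],0,255],[[0.455,0,0],0,255]]'
python3 - <<'E'
from w import *
s,M=axes(); print(s['position'],s['contact_force'],s['width'])
for c in ['scene','side']:
    m=bot.camera_model(c); im,d=bot.read_camera(c); A=cloud(m,np.ones(d.shape,bool),d)
    F=A[(np.hypot(A[:,0]-s['position'][0],A[:,1]-s['position'][1])<.034)&(A[:,2]>.034)&(A[:,2]<.046)]
    print(c,'foot',len(F),(F.min(0)+F.max(0))/2,F[:,2].min(),F[:,2].max())
    Y=cv2.cvtColor(im,cv2.COLOR_RGB2HSV).astype(int); k=(Y[...,0]>18)&(Y[...,0]<35)&(Y[...,1]>120)
    P=cloud(m,k,d); P=P[np.hypot(P[:,0]-.506,P[:,1]+.266)<.03]; print('cap top',np.percentile(P[:,2],[2,97]))
E
```

```text
time_s: 11.1
position: [0.5062, -0.2665, 0.0934]
tcp_rot: [0.653, -0.269, 0.654, 0.271]
contact_force: [-0.8, 0.7, -1.1]
width: 0.0402
[ 0.50615341 -0.26646594  0.09342861] [-0.81987361  0.74359232 -1.08890211] 0.040167680567580855
scene foot 453 [ 0.50682554 -0.2676064   0.03966135] 0.034043578646623385 0.0452791282117857
cap top [0.10236003 0.12621327]
side foot 346 [ 0.50587353 -0.26774171  0.03996234] 0.03414673071823221 0.04577795165078813
cap top [0.10438052 0.12708007]
```

```bash
python3 -m crank '[[[0.006,0,0],0,255],[[0.01,0,0],0,255],[[0.01,0,0],0,255],[[0.01,0,0],0,115],[[0.01,0,0],0,90],[[0.01,0,0],0,50],[[0.01,0,0],0,0],[[0.01,0,0],0,0]]'
python3 - <<'E'
from w import *
print(bot.state()['width'])
E
```

```text
time_s: 12.2
position: [0.5064, -0.2666, 0.0925]
tcp_rot: [0.653, -0.269, 0.654, 0.271]
contact_force: [0.7, 0.2, 0.1]
width: 0.0854
0.08535378524184668
```

```bash
python3 -m crank '[[[-0.05,0,0],0,0],[[-0.15,0,0],0,0],[[-0.28,0,0],0,0],[[-0.42,0,0],0,0],[[-0.55,0,0],0,0],[[-0.64,0,0],0,120],[[-0.67,0,0],0,255],[[-0.67,0,0],0,255]]'
python3 - <<'E'
from w import *
s,M=axes(); print(s['position'],s['width'])
ims=[]
for c in ['scene','side','wrist']:
    m=bot.camera_model(c); im,d=bot.read_camera(c); A=cloud(m,np.ones(d.shape,bool),d)
    F=A[(np.hypot(A[:,0]-.506,A[:,1]+.2665)<.034)&(A[:,2]>.034)&(A[:,2]<.046)]
    if len(F): print(c,'foot',len(F),(F.min(0)+F.max(0))/2)
    Y=cv2.cvtColor(im,cv2.COLOR_RGB2HSV).astype(int); k=(Y[...,0]>18)&(Y[...,0]<35)&(Y[...,1]>120)
    P=cloud(m,k,d); P=P[np.hypot(P[:,0]-.506,P[:,1]+.266)<.03]
    if len(P): T=P[P[:,2]>.118]; print('cap top',len(P),np.percentile(P[:,2],[2,50,97]),(T.min(0)+T.max(0))/2,cv2.minEnclosingCircle(T[:,:2].astype(np.float32)))
    red=((Y[...,0]<8)|(Y[...,0]>172))&(Y[...,1]>120)&(Y[...,2]>60)
    P=cloud(m,red,d);P=P[np.hypot(P[:,0]-.555,P[:,1]+.212)<.03]; P=P[P[:,2]>.09]
    if len(P): print('red',len(P),np.percentile(P,[3,50,97],axis=0).round(4).tolist())
    if c!='wrist': u,v=map(int,proj(m,(.52,-.25,.09))); ims.append(cv2.resize(im[v-60:v+60,u-60:u+60,::-1],(400,400)))
cv2.imwrite('pics/p2.png',np.hstack(ims))
E
```

```text
time_s: 13.2
position: [0.5065, -0.2667, 0.1729]
tcp_rot: [0.653, -0.269, 0.654, 0.271]
contact_force: [0.2, 1.1, -0.2]
width: 0.0322
[ 0.5065182  -0.26674732  0.17289408] 0.0322238879332223
scene foot 422 [ 0.50675144 -0.26740087  0.03992357]
cap top 668 [0.10136645 0.12017437 0.12507303] [ 0.50531629 -0.26906235  0.12213463] ((0.5062702894210815, -0.2682467997074127), 0.020873017609119415)
red 65 [[0.5476, -0.2223, 0.0976], [0.5556, -0.2137, 0.1062], [0.5673, -0.197, 0.1075]]
side foot 335 [ 0.50567214 -0.26836911  0.03978392]
cap top 529 [0.1037235  0.12320849 0.12551562] [ 0.5056844  -0.26752438  0.1643335 ] ((0.5058050155639648, -0.2668430805206299), 0.02180854231119156)
red 55 [[0.5462, -0.222, 0.1], [0.555, -0.2145, 0.1068], [0.5626, -0.1959, 0.108]]
wrist foot 622 [ 0.50434472 -0.26760613  0.03869279]
cap top 2341 [0.10966513 0.12520892 0.12642247] [ 0.50521963 -0.26687493  0.12270087] ((0.50606769323349, -0.2659049928188324), 0.021748485043644905)
red 298 [[0.5464, -0.2211, 0.105], [0.5541, -0.213, 0.1077], [0.5648, -0.202, 0.1088]]
```

View pics/p2.png

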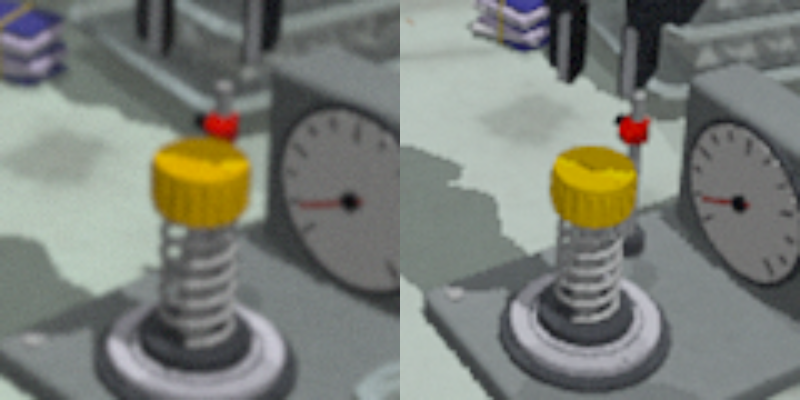

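```bash
python3 -m crank '[[[0,0,0],0,255],[[0.04,0,0],0,255],[[0.1,0,0],0,255],[[0.17,0,0],0,255],[[0.24,0,0],0,255],[[0.31,0,0],0,255],[[0.36,0,0],0,255],[[0.36,0,0],0,255]]'
python3 - <<'E'
from w import *
s,M=axes(); print(s['position'],s['width'],shift((.506,-.267,.1045)))
E
```

```text
time_s: 14.35
position: [0.5056, -0.2661, 0.1284]
tcp_rot: [0.653, -0.268, 0.654, 0.272]
contact_force: [-0.2, 0.1, -0.5]
width: -0.0002
[ 0.50563799 -0.26611942  0.12838937] -0.0002250968889223121 [ 0.199 -0.008 -0.003]
```

```bash
python3 -m crank '[[[0.03,0,0],0,255],[[0.06,0,0],0,255],[[0.09,0,0],0,255],[[0.12,0,0],0,255],[[0.145,0,0],0,255],[[0.165,0,0],0,255],[[0.18,0,0],0,255],[[0.185,0,0],0,255]]'
python3 - <<'E'
from w import *
s,M=axes(); print(s['position'],s['contact_force'])
ims=[]
for c in ['scene','side']:
    m=bot.camera_model(c); im,d=bot.read_camera(c); A=cloud(m,np.ones(d.shape,bool),d)
    Y=cv2.cvtColor(im,cv2.COLOR_RGB2HSV).astype(int); k=(Y[...,0]>18)&(Y[...,0]<35)&(Y[...,1]>120)
    P=cloud(m,k,d); P=P[np.hypot(P[:,0]-.506,P[:,1]+.266)<.03]
    if len(P): print('cap top',len(P),np.percentile(P[:,2],[2,50,90,97]))
    red=((Y[...,0]<8)|(Y[...,0]>172))&(Y[...,1]>120)&(Y[...,2]>60)
    P=cloud(m,red,d);P=P[np.hypot(P[:,0]-.555,P[:,1]+.212)<.03]; P=P[P[:,2]>.09]
    if len(P): print('red',len(P),np.percentile(P,[3,50,97],axis=0).round(4).tolist())
    u,v=map(int,proj(m,(.53,-.24,.10))); ims.append(cv2.resize(im[v-40:v+40,u-40:u+40,::-1],(400,400),interpolation=cv2.INTER_CUBIC))
cv2.imwrite('pics/p3.png',np.hstack(ims))
E
```

```text
time_s: 15.35
position: [0.5061, -0.2665, 0.1072]
tcp_rot: [0.653, -0.269, 0.654, 0.271]
contact_force: [-1.3, 0.1, 8.4]
width: -0.0002
[ 0.50612953 -0.26647046  0.10723187] [-1.28334536  0.10169116  8.38228056]
cap top 565 [0.08192235 0.10031443 0.10704248 0.10778666]
cap top 428 [0.08589383 0.10303323 0.10760171 0.11023964]
```

View pics/p3.png

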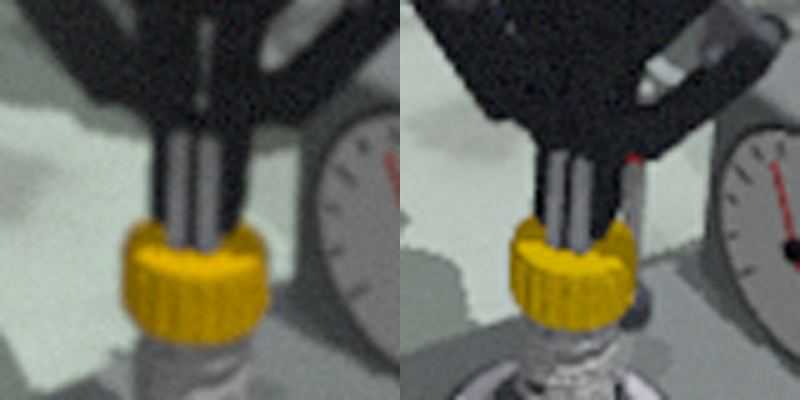

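Run:
```python
from w import *
m=bot.camera_model('wrist'); im,d=bot.read_camera('wrist'); 
Y=cv2.cvtColor(im,cv2.COLOR_RGB2HSV).astype(int); k=(Y[...,0]>18)&(Y[...,0]<35)&(Y[...,1]>120)
P=cloud(m,k,d); P=P[np.hypot(P[:,0]-.506,P[:,1]+.266)<.03]; print('cap',len(P),np.percentile(P[:,2],[2,50,75,90,97]))
red=((Y[...,0]<8)|(Y[...,0]>172))&(Y[...,1]>120)&(Y[...,2]>60)
v,u=np.nonzero(red&(d>0)); P=cloud(m,red,d); g=np.hypot(P[:,0]-.555,P[:,1]+.212)<.03; g&=P[:,2]>.09; P,u,v=P[g],u[g],v[g]
print('red',len(P),u.min(),u.max(),v.min(),v.max(),np.percentile(P,[3,50,97],axis=0).round(4).tolist())
a=np.hypot(P[:,0]-.506,P[:,1]+.2665)
for lo in np.arange(.055,.09,.005):
    q=P[(a>=lo)&(a<lo+.005),2]
    if len(q): print(lo.round(3),len(q),np.percentile(q,[5,50,95]).round(4))
cv2.imwrite('pics/w3.png',cv2.resize(im[max(v.min()-60,0):v.max()+60,max(u.min()-60,0):u.max()+120,::-1],None,fx=3,fy=3,interpolation=cv2.INTER_CUBIC)[:600,:800])
```

```text
cap 2119 [0.08955267 0.1076334  0.10819672 0.10866924 0.1090551 ]Traceback (most recent call last):
  File "<stdin>", line 7, in <module>
    return umr_minimum(a, axis, None, out, keepdims, initial, where)
ValueError: zero-size array to reduction operation minimum which has no identity
```

```bash
python3 -m crank '[[[0.01,0,0],0,255],[[0.018,0,0],0,255],[[0.022,0,0],0,255],[[0.022,0,0],0,255],[[0.022,0,0],0,255],[[0.022,0,0],0,255],[[0.022,0,0],0,255],[[0.022,0,0],0,255]]'
```

```text
time_s: 16.5
position: [0.5063, -0.2666, 0.1058]
tcp_rot: [0.653, -0.269, 0.654, 0.271]
contact_force: [-2.7, 2.4, 10.1]
width: 0.0003
```

```bash
python3 -m crank '[[[0.01,0,0],0,255],[[0.018,0,0],0,255],[[0.018,0,0],0,255],[[0.018,0,0],0,255],[[0.018,0,0],0,255],[[0.018,0,0],0,255],[[0.018,0,0],0,255],[[0.018,0,0],0,255]]'
python3 - <<'E'
from w import *
for i in range(3):
    s=bot.state(); m=bot.camera_model('wrist'); im,d=bot.read_camera('wrist')
    print(s['position'],s['contact_force'])
Y=cv2.cvtColor(im,cv2.COLOR_RGB2HSV).astype(int); k=(Y[...,0]>18)&(Y[...,0]<35)&(Y[...,1]>120)
P=cloud(m,k,d); P=P[np.hypot(P[:,0]-.506,P[:,1]+.266)<.03]; print('cap',len(P),np.percentile(P[:,2],[50,75]))
E
```

```text
time_s: 17.5
position: [0.5063, -0.2666, 0.1047]
tcp_rot: [0.653, -0.27, 0.654, 0.271]
contact_force: [-1.8, 2.1, 9.4]
width: 0.0001
[ 0.50630661 -0.26655207  0.1046993 ] [-1.841089    2.05071347  9.43302731]
[ 0.50631833 -0.26658408  0.10470904] [-2.2388527   1.57469834  9.61518365]
[ 0.5063168  -0.26656517  0.10473314] [-2.31507125  1.55807482  9.63561167]
cap 2123 [0.10503441 0.10564389]
```

```bash
python3 -m crank '[[[0.009,0,0],0,255],[[0.009,0,0],0,255],[[0.009,0,0],0,255],[[0.009,0,0],0,255],[[0.009,0,0],0,255],[[0.009,0,0],0,255],[[0.009,0,0],0,255],[[0.009,0,0],0,255]]'
python3 -m crank '[[[0.009,0,0],0,255],[[0.009,0,0],0,255],[[0.009,0,0],0,255],[[-0.02,0,0],0,255],[[-0.06,0,0],0,255],[[-0.1,0,0],0,255],[[-0.14,0,0],0,255],[[-0.18,0,0],0,255]]'
python3 -m crank '[[[-0.04,0,0],0,255],[[-0.12,0,0],0,255],[[-0.22,0,0],0,255],[[-0.34,0,0],0,255],[[-0.46,0,0],0,255],[[-0.56,0,0],0,255],[[-0.62,0,0],0,255],[[-0.62,0,0],0,255]]'
python3 - <<'E'
from w import *
ims=[]
for c in ['scene','side','wrist']:
    m=bot.camera_model(c); im,d=bot.read_camera(c); A=cloud(m,np.ones(d.shape,bool),d)
    F=A[(np.hypot(A[:,0]-.506,A[:,1]+.2665)<.034)&(A[:,2]>.034)&(A[:,2]<.046)]
    if len(F): print(c,'foot',len(F),(F.min(0)+F.max(0))/2)
    Y=cv2.cvtColor(im,cv2.COLOR_RGB2HSV).astype(int); k=(Y[...,0]>18)&(Y[...,0]<35)&(Y[...,1]>120)
    P=cloud(m,k,d); P=P[np.hypot(P[:,0]-.506,P[:,1]+.266)<.03]
    if len(P): T=P[P[:,2]>.118]; print('cap top',len(P),np.percentile(P[:,2],[2,50,97]),(T.min(0)+T.max(0))/2)
    red=((Y[...,0]<8)|(Y[...,0]>172))&(Y[...,1]>120)&(Y[...,2]>60)
    P=cloud(m,red,d);P=P[np.hypot(P[:,0]-.555,P[:,1]+.212)<.03]; P=P[P[:,2]>.09]
    if len(P): print('red',len(P),np.percentile(P[:,2],[3,50,97],axis=0).round(4).tolist())
    if c!='wrist': u,v=map(int,proj(m,(.52,-.25,.09))); ims.append(cv2.resize(im[v-60:v+60,u-60:u+60,::-1],(400,400)))
cv2.imwrite('pics/p4.png',np.hstack(ims)); print(bot.state()['time_s'])
E
```

```text
time_s: 18.65
position: [0.5064, -0.2666, 0.1047]
tcp_rot: [0.654, -0.27, 0.653, 0.27]
contact_force: [-2.7, 1.9, 9.2]
width: 0.0002
time_s: 19.65
position: [0.5062, -0.2665, 0.1262]
tcp_rot: [0.653, -0.27, 0.653, 0.27]
contact_force: [0.4, -0.2, -0.0]
width: 0.0001
time_s: 20.65
position: [0.5066, -0.2668, 0.2013]
tcp_rot: [0.654, -0.27, 0.653, 0.27]
contact_force: [-0.5, 0.1, 0.2]
width: 0.0002
scene foot 422 [ 0.5069974  -0.26791379  0.04004658]
cap top 670 [0.10167507 0.12045844 0.12501624] [ 0.50514718 -0.268658    0.12185139]
red 67 [0.0971, 0.1065, 0.1075]
side foot 334 [ 0.5066518  -0.26821974  0.04006167]
cap top 530 [0.10370231 0.12310609 0.12533123] [ 0.5055215  -0.2685349   0.21444656]
red 56 [0.1003, 0.1066, 0.1082]
wrist foot 501 [ 0.50459258 -0.26744648  0.03923228]
cap top 1871 [0.11104738 0.1252287  0.12648966] [ 0.5053877  -0.26643951  0.12324856]
20.8
```

View pics/p4.png

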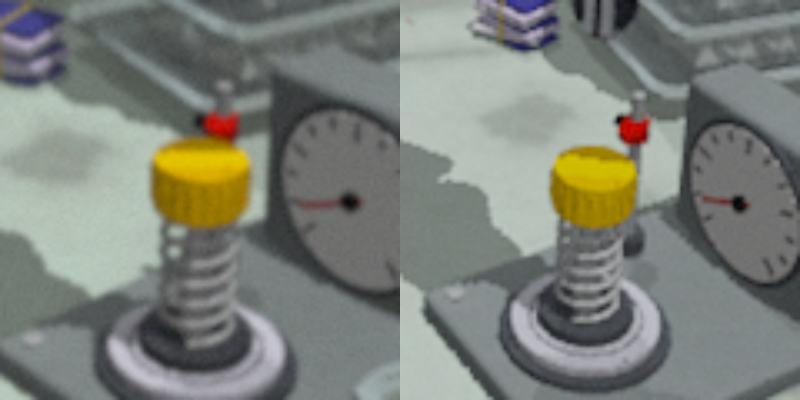

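The spring stands upright and free, centred on the plate, and the needle is back at the weight-only reading. The arm is clear of everything.

```bash
python3 -c "
from cell import bot
print(bot.job_done())"
```

```text
the job is handed in; nothing more can be done
None
```

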